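# Hold the ingredient bin's lid at its balance point

### The arm

A 6-joint arm with a two-finger parallel gripper is mounted at the origin on the work surface. World frame = base frame: x ahead of the robot, y to its left, z up, the work surface at z = 0. Lengths are in mm, angles in rad, forces in N, time in s.
With the tool pointing down it reaches from about 350 to 775 mm from the base axis. Payload 5.5 kg.
Tool frame: the origin (TCP) lies midway between the tips of the shut fingers; the grasp point (between the pads) lies 19 mm behind it (manip.grip_point_offset is the distance from the TCP to the grasp point, in mm); z points along the fingers, y is the direction in which the jaws open and shut (so a half turn about z gives the same grasp; the last joint's range is limited). The gripper opens to 85 mm and grips with 20 to 120 N. Pads are 22 mm wide; open, the fingers measure 114 mm over their backs; the gripper's body (76 mm by 85 mm) begins 54 mm behind the grasp point. The pads swing forward as they close: fully open they stand 13 mm farther back than shut.
Start: joints at [-1.388, 0.313, 0.046, 1.304, 0, 1.431], TCP at [182.4, -545.346, 231.323] pointing down, gripper open.
Joint ranges: [-2.76, 2.76], [-0.86, 1.69], [-1.03, 1.26], [-2.2, 2.34], [-1.47, 1.5], [-3.14, 3.14]. Speed limits (rad/s): [2.57, 2.57, 3.14, 3.14, 3.14, 3.14].

### API

Orientations are given as a unit quaternion [w, x, y, z].
In Python, from station import manip, viewer, close_job gives the robot as it stands. The module is installed in compiled form; this text tells all that it offers.
- The arm moves only by the tool jog_arm, never from a script. Its argument "deltas" is a list of rows, each an object with "offset": the shift along the tool's x, y, z in m, a list of three; "spin": the turn about the tool's z in degrees; "claw": the opening in per cent of the stroke, from 0 (shut) to 100 (fully open). A call has 1 to 8 rows; each row is the pose to reach, as a shift and turn from the pose measured when the call began, along the tool's axes at that moment; what a row does not reach only later rows make up. A row lasts 1/10 s, in which the tool goes at most 50 mm and 8.59 degrees, less where a joint would pass 70% of its speed; a pose out of reach is approached as far as the arm can. A call with a gripper value outside its range is refused whole. The fingers move at their own pace and stop on an object; "squeeze" is the grip in N (left out, the last holds). Time passes only in rows, so rows that repeat a pose let the fingers close. It gives the time, the measured TCP pose, the force and the opening at its end, in the units of the state.
- manip.state(): the state, without advancing time (a new reading comes with each control period).
- viewer.read_camera(name): name is "side" or "top" or "wrist"; returns a dict with "frame" (400x640x3 uint8, red, green, blue), "K" (3x3 intrinsics, pixels), "camera_from_world" (4x4, takes a point from world to camera coordinates). Camera axes: x right, y up, looking along -z (the intrinsics and any distortion apply to the point x, -y, -z); pixel columns grow to the right and rows downward; lengths in mm; the calibration is good to about 2 mm. A picture is of the moment at which its call begins. There is no depth.
- close_job(): hands the job in, once; it reports no verdict.
The state is a dict: "time": time; "qpos": joint angles; "qvel": joint speeds; "joint_efforts": joint torques, N m; "ee_pos": TCP position; "ee_rot": TCP orientation; "force": force on the tool from outside, world axes, zero at the start; "moment": the same for the moment, N m; "opening": opening from 0.0 (shut) to 1.0 (fully open).
Only numpy, scipy, OpenCV 4.12 (cv2) and the standard library are available. Lean on these libraries where they do the work, as an engineer would, in place of code of your own. Each camera call takes 0.05 s, during which the arm holds its last target. There are 200 camera calls.

### The job

The bin with the blue grip bar is to be refilled and its lid has no stay: take the lid by its blue bar, swing it up gently until it stands straight up at its balance point, without letting it go over, and hold it still there for two seconds. Finish while still holding the bar, with the lid upright; do not let go. Leave the yellow-barred bin shut and do not disturb the bowl, the jar and the bottle.

Things in the scene. Friction and masses are not known exactly. Their poses are not given: they have to be found in the camera images.
- blue_bar: blue round grip bar of a bin lid; origin at its middle. 14 mm thick, 120 mm long along its own y (parallel to the hinge), 98 mm free between two side arms. It lies in the lid's plane, 55 mm beyond the lid's free edge, 185 mm from the hinge axis; 133 mm up when shut, 318 mm (topmost) when upright. It is a sleeve turning freely on its rod, so a gripper pinching it from above can keep its tilt as the lid swings
- blue_hinge (a point): middle of the hinge axis of the blue bin's lid, on the bin's rim on the side away from the robot, 133 mm above the counter. Its x axis points horizontally from the grip bar (lid shut) towards the hinge, its y axis lies along the hinge
- blue_lid (a joint): hinge of the blue bin's lid, rad: 0 shut (level), 1.571 standing straight up, which is its balance point (below it the lid drops shut, beyond it it drops over backwards to a stop at 2.0). The hinge is nearly free. Lid and grip together weigh about 0.46 kg (0.36 to 0.58)
- bin_blue: white plastic ingredient bin, fixed to the counter, open below its aluminium lid; 130 mm deep (x), 180 mm wide (y), 130 mm high plus a 6 mm lid; origin under its middle, its x axis points from the grip side to the hinge side. It may stand left or right of the other bin, turned up to 15 degrees
- yellow_bar: yellow round grip bar of a bin lid; origin at its middle. 14 mm thick, 120 mm long along its own y (parallel to the hinge), 98 mm free between two side arms. It lies in the lid's plane, 55 mm beyond the lid's free edge, 185 mm from the hinge axis; 133 mm up when shut, 318 mm (topmost) when upright. It is a sleeve turning freely on its rod, so a gripper pinching it from above can keep its tilt as the lid swings
- yellow_lid (a joint): hinge of the yellow bin's lid, rad: 0 shut (level), 1.571 standing straight up, which is its balance point (below it the lid drops shut, beyond it it drops over backwards to a stop at 2.0). The hinge is nearly free. Lid and grip together weigh about 0.46 kg (0.36 to 0.58). To be left shut
- bin_yellow: the same bin with a yellow grip bar, to be left alone
- bowl_mid (a point): middle of a small loose steel bowl, 90 mm across, 40 mm high, on the counter; leave alone
- jar_mid (a point): middle of a loose amber glass jar with a black cap, 54 mm across, 85 mm high; leave alone
- bottle_mid (a point): middle of a loose clear bottle with a red cap, 60 mm across, 170 mm high; leave alone

How it is judged:
By the outcome, as a careful person would: the job done as asked, in the order asked, and still so for the second after the job is handed in, while the arm keeps its last pose, push and grip.
It also fails if it takes over 43 s, if anything falls off the work surface, if the arm or the gripper's body presses on something with over 40 N, if the wrist force passes 120 N, or if a joint passes its speed limit or range.

## Working session

There is one attempt and no reset: what is moved stays moved. The work goes in short steps, Python scripts to look and compute and a tool call to move; the robot and the scene stay as the last step left them, time stands still between calls to the robot, and variables do not carry over. Pictures are saved under pics/ and viewed, about 8 in all and at most 12, crops included, and the job is handed in when it is done.

Besides the shell and the picture viewer there is one more tool, called after "Request:" as name(argument=value, ...), one argument or row to a line, values as JSON. jog_arm: Moves the arm, as the interface text tells. Its arguments: {"type":"object","properties":{"deltas":{"type":"array"},"squeeze":{"type":"number"}},"required":["deltas"]}

```bash
mkdir -p pics; python3 - <<'E'
from station import manip, viewer
import cv2,numpy as np,pickle
d={}
for n in("top","side"):
    r=viewer.read_camera(n);d[n]=r;cv2.imwrite(f"pics/{n}1.png",r["frame"][:,:,::-1]);print(n,r.keys(),r["K"].tolist(),np.round(r["camera_from_world"],3).tolist())
pickle.dump(d,open("c.pkl","wb"))
s=manip.state();print(s)
E
```

```text
top dict_keys(['frame', 'K', 'camera_from_world']) [[471.2904304129299, 0.0, 320.73402545753686], [0.0, 471.2904304129299, 196.578899845175], [0.0, 0.0, 1.0]] [[-0.025, -1.0, -0.006, -120.264], [0.997, -0.025, 0.068, -637.217], [-0.068, -0.005, 0.998, -1150.916], [0.0, 0.0, 0.0, 1.0]]
side dict_keys(['frame', 'K', 'camera_from_world']) [[370.08381187728844, 0.0, 319.6215939887364], [0.0, 370.08381187728844, 201.7067738059343], [0.0, 0.0, 1.0]] [[0.913, -0.407, 0.006, -621.41], [0.281, 0.64, 0.715, -152.896], [-0.295, -0.651, 0.699, -756.444], [0.0, 0.0, 0.0, 1.0]]
{'time': 0.1, 'qpos': array([-1.38758950e+00,  3.13882726e-01,  4.50945918e-02,  1.30363699e+00,
       -8.57267666e-07,  1.43116426e+00]), 'qvel': array([ 0.00020549, -0.00370828,  0.00235112, -0.00052795,  0.00028225,
        0.00069353]), 'joint_efforts': array([ 1.67001530e-03, -4.81726134e+01,  2.99244261e+01,  1.27586012e-02,
       -1.89406524e-04,  8.13598660e-06]), 'ee_pos': array([ 182.31118083, -544.83685599,  230.52310948]), 'ee_rot': array([-8.14197103e-04,  9.86999818e-01,  1.60719307e-01, -1.81707641e-05]), 'force': array([ 0.18545691,  0.07956586, -0.09091914]), 'moment': array([-0.00772749,  0.04749581, -0.03521223]), 'opening': 1.0009097599112426}
```

View pics/top1.png

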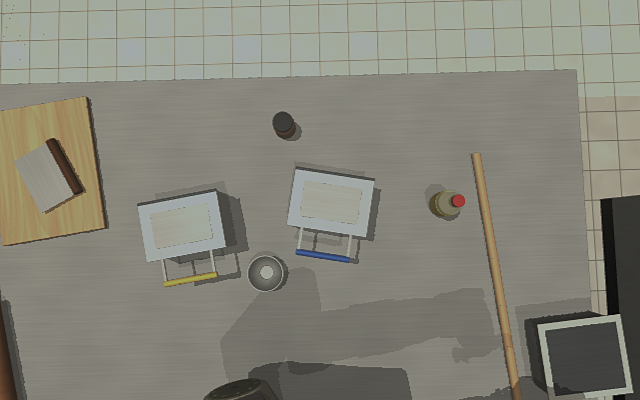

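View pics/side1.png

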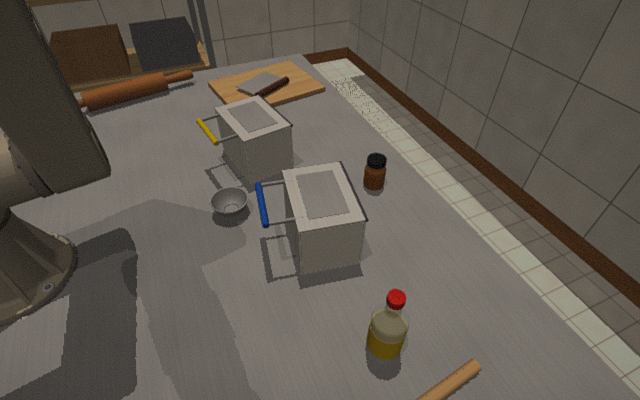

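The top view shows the blue bar from about (297,252) to (350,260), with its lid's far edge running (296,167) to (375,179). The bowl is at (266,272), and in the side view the bar runs (259,184) to (266,224).

```bash
cat > h.py <<'E'
import numpy as np,cv2
def ray(r,u,v,z):
    K=r["K"];T=r["camera_from_world"];R=T[:3,:3];c=-R.T@T[:3,3]
    d=R.T@(np.array([(u-K[0,2])/K[0,0],-(v-K[1,2])/K[1,1],-1]))
    return c+d*(z-c[2])/d[2]
def blue(r):
    f=r["frame"].astype(int);m=(f[:,:,2]>f[:,:,0]*1.6)&(f[:,:,2]>f[:,:,1]+25)
    n,l,s,c=cv2.connectedComponentsWithStats(m.astype(np.uint8));i=1+np.argmax(s[1:,4])
    p=np.argwhere(l==i)[:,::-1];(cx,cy),(w,h),a=cv2.minAreaRect(p.astype(np.float32))
    b=cv2.boxPoints(((cx,cy),(w,h),a))
    o=np.argsort(b[:,0]+b[:,1]) 
    e=(b[o[:2]].mean(0),b[o[2:]].mean(0)) if max(w,h)>3*min(w,h) else b
    return p,(cx,cy),e
E
python3 - <<'E'
import pickle;from h import *
d=pickle.load(open("c.pkl","rb"))
for n in d:
    p,c,e=blue(d[n]);print(n,len(p),c,e)
    A,B=[ray(d[n],*q,135) for q in e];M=(A+B)/2;v=B-A
    print(A.round(1),B.round(1),M.round(1),np.linalg.norm(v),np.degrees(np.arctan2(v[1],v[0])))
t=d["top"]
for q in [(296,167),(375,179)]: print("hinge edge",ray(t,*q,136).round(1))
for n,q in [("bowl",(266,272)),("yel",(164,285)),("yel",(216,275))]: print(n,ray(t,*q,133 if n=="yel" else 40).round(1))
E
```

```text
top 287 (322.04229736328125, 255.2340087890625) (array([295.83072, 251.06396], dtype=float32), array([348.25388, 259.40405], dtype=float32))
[506.  -78.1 135. ] [ 484.7 -194.4  135. ] [ 495.4 -136.2  135. ] 118.15440908387328 -100.38075964060779
side 294 (261.5119934082031, 204.31600952148438) (array([257.408, 181.744], dtype=float32), array([265.616  , 226.88802], dtype=float32))
[507.3 -70.  135. ] [ 483.9 -196.2  135. ] [ 495.6 -133.1  135. ] 128.36202123258767 -100.52139656616664
hinge edge [694.4 -82.5 136. ]
hinge edge [ 662.7 -259.5  136. ]
bowl [453.    0.9  40. ]
yel [438. 217. 133.]
yel [457.2 100.9 133. ]
```

```bash
cat >> h.py <<'E'
from scipy.spatial.transform import Rotation as Ro
def Rt(s): q=s["ee_rot"]; return Ro.from_quat([q[1],q[2],q[3],q[0]]).as_matrix()
def off(s,P): return (Rt(s).T@(np.array(P)-s["ee_pos"])/1000).round(4).tolist()
def spin(s,deg):
    R=Rt(s);y=np.degrees(np.arctan2(R[1,1],R[0,1]));return round(-((deg-y+90)%180-90),2)
E
python3 - <<'E'
from station import manip;from h import *
s=manip.state();print(Rt(s).round(3));P=np.array([495.4,-136,200]);print(off(s,P),spin(s,-10.4))
E
```

```text
[[ 0.948  0.317 -0.   ]
 [ 0.317 -0.948  0.002]
 [ 0.    -0.002 -1.   ]]
[0.4266, -0.2883, 0.0311] -61.1
```

Request:
jog_arm(
  deltas=[
    {"offset": [0.034,-0.023,0.002],"spin": -5,"claw": 45},
    {"offset": [0.068,-0.046,0.005],"spin": -10,"claw": 45},
    {"offset": [0.102,-0.069,0.007],"spin": -15,"claw": 45},
    {"offset": [0.136,-0.092,0.01],"spin": -20,"claw": 45},
    {"offset": [0.17,-0.115,0.012],"spin": -25,"claw": 45},
    {"offset": [0.204,-0.138,0.015],"spin": -30,"claw": 45},
    {"offset": [0.238,-0.161,0.017],"spin": -35,"claw": 45},
    {"offset": [0.272,-0.184,0.02],"spin": -40,"claw": 45},
  ],
)

```text
time: 0.9
ee_pos: [382.5, -282.5, 210.6]
ee_rot: [-0.001, 0.872, 0.49, 0.0]
force: [0.6, -0.2, -0.5]
opening: 0.451
```

```bash
python3 - <<'E'
from station import manip;from h import *
s=manip.state();print(s["time"],s["ee_pos"],s["qvel"].round(2),s["force"]);P=np.array([495.4,-136,200]);print(off(s,P),spin(s,-10.4))
E
```

```text
0.9 [ 382.48039143 -282.4559801   210.5782914 ] [ 0.86 -0.   -0.08 -0.08  0.   -0.02] [ 0.55505893 -0.19471484 -0.45665   ]
[0.1838, 0.0204, 0.0108] -20.91
```

Request:
jog_arm(
  deltas=[
    {"offset": [0.037,0.004,0.002],"spin": -4,"claw": 45},
    {"offset": [0.074,0.008,0.004],"spin": -8,"claw": 45},
    {"offset": [0.111,0.012,0.006],"spin": -12,"claw": 45},
    {"offset": [0.146,0.016,0.009],"spin": -17,"claw": 45},
    {"offset": [0.17,0.019,0.011],"spin": -20,"claw": 45},
    {"offset": [0.184,0.02,0.011],"spin": -20.9,"claw": 45},
    {"offset": [0.184,0.02,0.011],"spin": -20.9,"claw": 45},
    {"offset": [0.184,0.02,0.011],"spin": -20.9,"claw": 45},
  ],
)

```text
time: 1.7
ee_pos: [494.8, -135.9, 199.7]
ee_rot: [-0.001, 0.769, 0.64, 0.0]
force: [0.4, -0.5, 0.3]
opening: 0.449
```

```bash
python3 - <<'E'
from station import manip,viewer;from h import *
s=manip.state();print(s["time"],s["ee_pos"],Rt(s).round(3).tolist(),s["force"]);P=np.array([495.4,-136,114]);print(off(s,P),spin(s,-10.4))
r=viewer.read_camera("wrist");cv2.imwrite("pics/w1.png",r["frame"][:,:,::-1])
p,c,e=blue(r);print(len(p),c,e)
A,B=[ray(r,*q,133) for q in e[:2]];print(A,B,(A+B)/2,np.degrees(np.arctan2(*(B-A)[1::-1])))
E
```

```text
1.7 [ 494.80068422 -135.89521383  199.66692845] [[0.181, 0.983, -0.001], [0.983, -0.181, 0.002], [0.001, -0.002, -1.0]] [ 0.3725752  -0.53628437  0.30710767]
[-0.0001, 0.0007, 0.0857] -0.05
4012 (318.9999694824219, 208.99998474121094) (array([318.99997, 116.     ], dtype=float32), array([318.99997, 301.99997], dtype=float32))
[506.22268774 -76.55138717 133.        ] [ 484.07129763 -197.52328751  133.        ] [ 495.14699268 -137.03733734  133.        ] -100.37658068267184
```

View pics/w1.png

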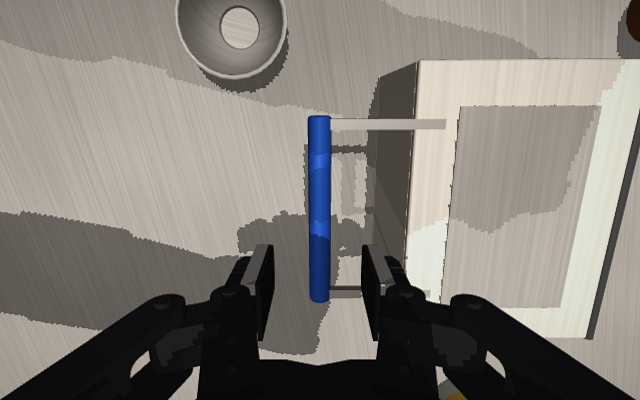

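The bar runs straight up the wrist picture at column 319, rows 116–302. The jaws sit evenly either side of it (265 and 370), so I'll go straight down and grip.

Request:
jog_arm(
  deltas=[
    {"offset": [-0.001,0,0.02],"spin": 0,"claw": 45},
    {"offset": [-0.001,0,0.045],"spin": 0,"claw": 45},
    {"offset": [-0.001,0,0.067],"spin": 0,"claw": 45},
    {"offset": [-0.001,0,0.08],"spin": 0,"claw": 45},
    {"offset": [-0.001,0,0.087],"spin": 0,"claw": 45},
    {"offset": [-0.001,0,0.087],"spin": 0,"claw": 45},
    {"offset": [-0.001,0,0.087],"spin": 0,"claw": 45},
  ],
  squeeze=40,
)

```text
time: 2.45
ee_pos: [494.6, -137.9, 113.4]
ee_rot: [-0.001, 0.769, 0.639, 0.0]
force: [0.2, -0.1, -0.3]
opening: 0.449
```

Request:
jog_arm(
  deltas=[
    {"offset": [0,0,0],"spin": 0,"claw": 30},
    {"offset": [0,0,0],"spin": 0,"claw": 20},
    {"offset": [0,0,0],"spin": 0,"claw": 5},
    {"offset": [0,0,0],"spin": 0,"claw": 0},
    {"offset": [0,0,0],"spin": 0,"claw": 0},
    {"offset": [0,0,0],"spin": 0,"claw": 0},
  ],
  squeeze=40,
)

```text
time: 3.05
ee_pos: [495.5, -138.3, 114.3]
ee_rot: [0.001, 0.769, 0.639, 0.001]
force: [1.5, 0.3, 4.9]
opening: 0.148
```

```bash
python3 - <<'E'
from station import manip,viewer;from h import *
s=manip.state();print(s["time"],s["ee_pos"],Rt(s).round(4).tolist(),s["force"],s["moment"],s["opening"])
print(spin(s,-10.4))
r=viewer.read_camera("wrist");cv2.imwrite("pics/w2.png",r["frame"][:,:,::-1])
E
```

```text
3.05 [ 495.52599519 -138.27699106  114.30455823] [[0.1832, 0.9831, 0.0019], [0.9831, -0.1832, 0.0001], [0.0004, 0.0019, -1.0]] [1.46954424 0.26306426 4.89864071] [-0.1320516  -0.24757214  0.02820171] 0.14821342608533225
-0.15
```

View pics/w2.png

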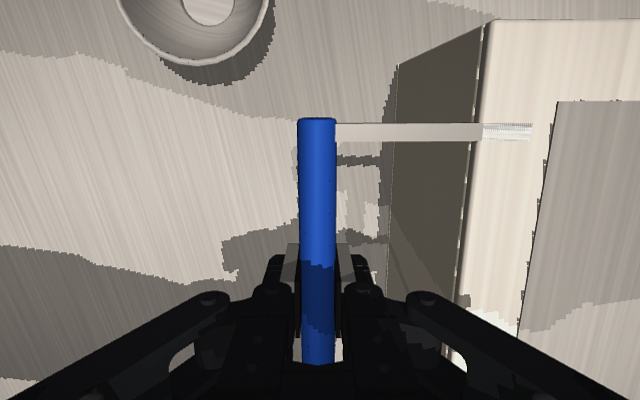

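The bar is seated between the pads (top end at (316,119), opening 0.148, or 12.6 mm). Next I'll swing the lid along the 185 mm arc.

```bash
cat > arc.py <<'E'
import sys;from station import manip;from h import *
P0=np.array([495.5,-138.3,114.3]);a=np.radians(-10.4);u=np.array([np.cos(a),np.sin(a),0]);z=np.array([0,0,1.])
s=manip.state();d=s["ee_pos"]-P0
print(s["time"],"phi est",np.degrees(np.arctan2(d[2],185-d@u)).round(1),"rad",np.hypot(d[2],185-d@u).round(1),"side",(d@[-u[1],u[0],0]).round(1),"F",s["force"].round(1),"M",s["moment"].round(2),"op",s["opening"].round(3),"spin",spin(s,-10.4))
for p in map(float,sys.argv[1:]):
    f=np.radians(p);print(p,[round(x*2,3)/2 for x in off(s,P0+185*((1-np.cos(f))*u+np.sin(f)*z))])
E
python3 arc.py 1 2 4 6 8 10 12 14
```

```text
Traceback (most recent call last):
  File "arc.py", line 4, in <module>
    print(s["time"],"phi est",np.degrees(np.arctan2(d[2],185-d@u)).round(1),"rad",np.hypot(d[2],185-d@u).round(1),"side",(d@[-u[1],u[0],0]).round(1),"F",s["force"].round(1),"M",s["moment"].round(2),"op",s["opening"].round(3),"spin",spin(s,-10.4))
                                                                                                                                                                                                           ^^^^^^^^^^^^^^^^^^
AttributeError: 'float' object has no attribute 'round'
```

```bash
sed -i 's/s\["opening"\].round(3)/round(s["opening"],3)/' arc.py; python3 arc.py 1 2 4 6 8 10 12 14
```

```text
3.1 phi est -0.0 rad 185.0 side 0.0 F [ 1.9 -1.1  6.5] M [-0.14 -0.25  0.03] op 0.148 spin -0.15
1.0 [-0.0, 0.0, -0.003]
2.0 [-0.0, 0.0, -0.0065]
4.0 [-0.0, 0.0005, -0.013]
6.0 [-0.0, 0.001, -0.0195]
8.0 [-0.0, 0.002, -0.0255]
10.0 [-0.0, 0.003, -0.032]
12.0 [-0.0, 0.004, -0.0385]
14.0 [0.0, 0.0055, -0.045]
```

Request:
jog_arm(
  deltas=[
    {"offset": [0,0,-0.003],"spin": 0,"claw": 0},
    {"offset": [0,0,-0.0065],"spin": 0,"claw": 0},
    {"offset": [0,0.0005,-0.013],"spin": 0,"claw": 0},
    {"offset": [0,0.001,-0.0195],"spin": 0,"claw": 0},
    {"offset": [0,0.002,-0.0255],"spin": 0,"claw": 0},
    {"offset": [0,0.003,-0.032],"spin": 0,"claw": 0},
    {"offset": [0,0.004,-0.0385],"spin": 0,"claw": 0},
    {"offset": [0,0.0055,-0.045],"spin": 0,"claw": 0},
  ],
)

```text
time: 3.9
ee_pos: [501.1, -139.3, 159.9]
ee_rot: [0.001, 0.769, 0.639, 0.001]
force: [3.0, -1.3, -3.1]
opening: 0.148
```

```bash
python3 arc.py 16 18 20 22 24 26 28 30
```

```text
3.9 phi est 14.3 rad 185.0 side 0.0 F [ 3.  -1.3 -3.1] M [-0.23 -0.7   0.01] op 0.148 spin -0.15
16.0 [-0.0, 0.0015, -0.0055]
18.0 [-0.0, 0.0035, -0.0115]
20.0 [-0.0, 0.0055, -0.0175]
22.0 [0.0, 0.008, -0.0235]
24.0 [0.0, 0.0105, -0.0295]
26.0 [0.0, 0.013, -0.0355]
28.0 [0.0, 0.016, -0.041]
30.0 [0.0, 0.019, -0.047]
```

Request:
jog_arm(
  deltas=[
    {"offset": [0,0.0015,-0.0055],"spin": 0,"claw": 0},
    {"offset": [0,0.0035,-0.0115],"spin": 0,"claw": 0},
    {"offset": [0,0.0055,-0.0175],"spin": 0,"claw": 0},
    {"offset": [0,0.008,-0.0235],"spin": 0,"claw": 0},
    {"offset": [0,0.0105,-0.0295],"spin": 0,"claw": 0},
    {"offset": [0,0.013,-0.0355],"spin": 0,"claw": 0},
    {"offset": [0,0.016,-0.041],"spin": 0,"claw": 0},
    {"offset": [0,0.019,-0.047],"spin": 0,"claw": 0},
  ],
)

```text
time: 4.7
ee_pos: [520.0, -142.7, 207.2]
ee_rot: [0.001, 0.769, 0.639, 0.001]
force: [3.5, -1.2, -5.1]
opening: 0.148
```

```bash
python3 arc.py 32 34 36 38 40 42 44 46
```

```text
4.7 phi est 30.1 rad 185.1 side 0.1 F [ 3.5 -1.2 -5.1] M [-0.12 -0.8   0.04] op 0.148 spin -0.15
32.0 [-0.0, 0.003, -0.005]
34.0 [-0.0, 0.0065, -0.0105]
36.0 [-0.0, 0.0105, -0.016]
38.0 [-0.0, 0.0145, -0.021]
40.0 [0.0, 0.0185, -0.026]
42.0 [0.0, 0.0225, -0.031]
44.0 [0.0, 0.027, -0.0355]
46.0 [0.0, 0.0315, -0.04]
```

Request:
jog_arm(
  deltas=[
    {"offset": [0,0.003,-0.005],"spin": 0,"claw": 0},
    {"offset": [0,0.0065,-0.0105],"spin": 0,"claw": 0},
    {"offset": [0,0.0105,-0.016],"spin": 0,"claw": 0},
    {"offset": [0,0.0145,-0.021],"spin": 0,"claw": 0},
    {"offset": [0,0.0185,-0.026],"spin": 0,"claw": 0},
    {"offset": [0,0.0225,-0.031],"spin": 0,"claw": 0},
    {"offset": [0,0.027,-0.0355],"spin": 0,"claw": 0},
    {"offset": [0,0.0315,-0.04],"spin": 0,"claw": 0},
  ],
)

```text
time: 5.5
ee_pos: [551.1, -148.3, 247.6]
ee_rot: [0.0, 0.769, 0.639, 0.001]
force: [2.1, 0.0, -4.7]
opening: 0.15
```

```bash
python3 arc.py 48 50 52 54 56 58 60 62
```

```text
5.5 phi est 46.0 rad 185.2 side 0.2 F [ 2.1  0.  -4.7] M [ 0.14 -0.5   0.  ] op 0.15 spin -0.14
48.0 [-0.0, 0.005, -0.004]
50.0 [-0.0, 0.0095, -0.0085]
52.0 [-0.0, 0.0145, -0.0125]
54.0 [-0.0, 0.02, -0.0165]
56.0 [-0.0, 0.025, -0.02]
58.0 [-0.0, 0.0305, -0.0235]
60.0 [-0.0, 0.036, -0.027]
62.0 [-0.0, 0.042, -0.03]
```

Request:
jog_arm(
  deltas=[
    {"offset": [0,0.005,-0.004],"spin": 0,"claw": 0},
    {"offset": [0,0.0095,-0.0085],"spin": 0,"claw": 0},
    {"offset": [0,0.0145,-0.0125],"spin": 0,"claw": 0},
    {"offset": [0,0.02,-0.0165],"spin": 0,"claw": 0},
    {"offset": [0,0.025,-0.02],"spin": 0,"claw": 0},
    {"offset": [0,0.0305,-0.0235],"spin": 0,"claw": 0},
    {"offset": [0,0.036,-0.027],"spin": 0,"claw": 0},
    {"offset": [0,0.042,-0.03],"spin": 0,"claw": 0},
  ],
)

```text
time: 6.3
ee_pos: [592.6, -155.8, 278.1]
ee_rot: [0.0, 0.769, 0.639, 0.001]
force: [-0.8, 3.0, -0.3]
opening: 0.146
```

```bash
python3 arc.py 64 66 68 70 72 74 75.5 77
```

```text
6.3 phi est 62.2 rad 185.1 side 0.3 F [-0.8  3.  -0.3] M [0.57 0.08 0.05] op 0.146 spin -0.13
64.0 [-0.0005, 0.005, -0.0025]
66.0 [-0.0005, 0.011, -0.005]
68.0 [-0.0, 0.017, -0.0075]
70.0 [-0.0, 0.023, -0.01]
72.0 [-0.0, 0.029, -0.012]
74.0 [-0.0, 0.0355, -0.014]
75.5 [-0.0, 0.04, -0.0155]
77.0 [-0.0, 0.0445, -0.0165]
```

Request:
jog_arm(
  deltas=[
    {"offset": [0,0.005,-0.0025],"spin": 0,"claw": 0},
    {"offset": [0,0.011,-0.005],"spin": 0,"claw": 0},
    {"offset": [0,0.017,-0.0075],"spin": 0,"claw": 0},
    {"offset": [0,0.023,-0.01],"spin": 0,"claw": 0},
    {"offset": [0,0.029,-0.012],"spin": 0,"claw": 0},
    {"offset": [0,0.0355,-0.014],"spin": 0,"claw": 0},
    {"offset": [0,0.04,-0.0155],"spin": 0,"claw": 0},
    {"offset": [0,0.0445,-0.0165],"spin": 0,"claw": 0},
  ],
)

```text
time: 7.1
ee_pos: [636.8, -163.9, 294.8]
ee_rot: [0.0, 0.769, 0.639, 0.001]
force: [-0.5, 3.7, 0.8]
opening: 0.147
```

```bash
python3 arc.py 78.5 80 81.5 83 84 85 85.5 86; python3 - <<'E'
from station import viewer;from h import *
r=viewer.read_camera("side");f=r["frame"][60:280,180:460];cv2.imwrite("pics/s2.png",cv2.resize(f,None,fx=2.5,fy=2.5)[:,:,::-1])
E
```

```text
7.1 phi est 77.1 rad 185.2 side 0.4 F [-0.5  3.7  0.8] M [0.74 0.05 0.03] op 0.147 spin -0.12
78.5 [-0.0005, 0.0045, -0.001]
80.0 [-0.0005, 0.009, -0.0015]
81.5 [-0.0005, 0.014, -0.0025]
83.0 [-0.0005, 0.019, -0.003]
84.0 [-0.0005, 0.022, -0.0035]
85.0 [-0.0005, 0.0255, -0.004]
85.5 [-0.0005, 0.027, -0.004]
86.0 [-0.0005, 0.0285, -0.004]
```

View pics/s2.png

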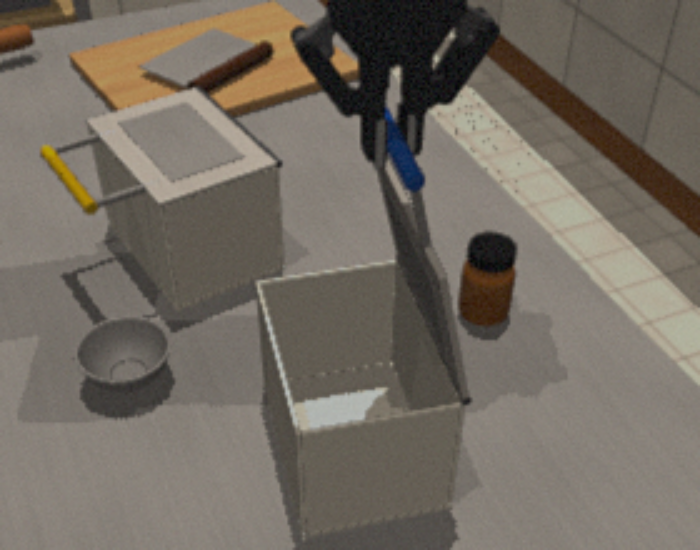

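The lid is up at about 77°, with the blue bar at crop (405,160) between the fingers; the bowl, jar and yellow bin haven't moved. I'll slow down for the last part.

Request:
jog_arm(
  deltas=[
    {"offset": [0,0.0045,-0.001],"spin": 0,"claw": 0},
    {"offset": [0,0.009,-0.0015],"spin": 0,"claw": 0},
    {"offset": [0,0.014,-0.0025],"spin": 0,"claw": 0},
    {"offset": [0,0.019,-0.003],"spin": 0,"claw": 0},
    {"offset": [0,0.022,-0.0035],"spin": 0,"claw": 0},
    {"offset": [0,0.0255,-0.004],"spin": 0,"claw": 0},
    {"offset": [0,0.027,-0.004],"spin": 0,"claw": 0},
    {"offset": [0,0.0285,-0.004],"spin": 0,"claw": 0},
  ],
)

```text
time: 7.95
ee_pos: [665.6, -169.1, 299.0]
ee_rot: [0.0, 0.769, 0.639, 0.002]
force: [1.5, 4.2, 1.0]
opening: 0.146
```

```bash
python3 arc.py 86.8 87.5 88.2 88.8 89.3 89.6 89.8 90; python3 - <<'E'
from station import viewer,manip;from h import *
print(manip.state()["qvel"].round(3))
for n in("top","side"):
    r=viewer.read_camera(n);p,c,e=blue(r);print(n,len(p),c,ray(r,*c,318).round(1));cv2.imwrite(f"pics/{n}3.png",r["frame"][:,:,::-1])
E
```

```text
7.95 phi est 86.2 rad 185.1 side 0.4 F [1.5 4.2 1. ] M [ 0.89 -0.09  0.  ] op 0.146 spin -0.11
86.8 [-0.0005, 0.002, 0.0]
87.5 [-0.0005, 0.004, -0.0]
88.2 [-0.0005, 0.0065, -0.0]
88.8 [-0.0005, 0.0085, -0.0]
89.3 [-0.0005, 0.01, -0.0]
89.6 [-0.0005, 0.011, -0.0]
89.8 [-0.0005, 0.0115, -0.0]
90.0 [-0.0005, 0.012, -0.0]
[0.003 0.034 0.061 0.026 0.001 0.004]Traceback (most recent call last):
  File "<stdin>", line 4, in <module>
  File "h.py", line 8, in blue
    n,l,s,c=cv2.connectedComponentsWithStats(m.astype(np.uint8));i=1+np.argmax(s[1:,4])
                                                                     ~~~~~~~~~^^^^^^^^^
    return _wrapfunc(a, 'argmax', axis=axis, out=out, **kwds)
    return bound(*args, **kwds)
ValueError: attempt to get argmax of an empty sequence
```

Request:
jog_arm(
  deltas=[
    {"offset": [0,0.002,0],"spin": 0,"claw": 0},
    {"offset": [0,0.004,0],"spin": 0,"claw": 0},
    {"offset": [0,0.006,0],"spin": 0,"claw": 0},
    {"offset": [0,0.008,0],"spin": 0,"claw": 0},
    {"offset": [0,0.0095,0],"spin": 0,"claw": 0},
    {"offset": [0,0.011,0],"spin": 0,"claw": 0},
    {"offset": [0,0.0115,0],"spin": 0,"claw": 0},
    {"offset": [0,0.012,0],"spin": 0,"claw": 0},
  ],
)

```text
time: 8.8
ee_pos: [677.7, -171.3, 299.4]
ee_rot: [0.001, 0.769, 0.639, 0.002]
force: [0.4, 5.3, 4.4]
opening: 0.143
```

```bash
python3 arc.py 90; python3 - <<'E'
from station import viewer,manip;from h import *
print(manip.state()["ee_pos"],manip.state()["qvel"].round(3))
r=viewer.read_camera("side");f=r["frame"][60:280,220:420];cv2.imwrite("pics/s4.png",cv2.resize(f,None,fx=2.7,fy=2.7,interpolation=cv2.INTER_CUBIC)[:,:,::-1])
T=r["camera_from_world"];K=r["K"]
def px(P):
    c=T[:3,:3]@P+T[:3,3];return ((np.array([K[0,0]*c[0]/-c[2]+K[0,2],-K[1,1]*c[1]/-c[2]+K[1,2]])-[220,60])*2.7).round(0)
a=np.radians(-10.4);u=np.array([np.cos(a),np.sin(a),0]);w=np.array([-u[1],u[0],0])
h=np.array([495.3,-136.6,133])+185*u;print("hinge",h)
for s in(-60,60):
  for ph in(85,88,90,92): f=np.radians(ph);print(s,ph,px(h+s*w+185*(-np.cos(f)*u+np.sin(f)*np.array([0,0,1]))))
print([px(h+s*w) for s in(-90,90)],"lid edge90",[px(h+s*w+[0,0,130]) for s in(-90,90)])
E
```

```text
8.8 phi est 90.1 rad 185.1 side 0.5 F [0.4 5.3 4.4] M [ 0.95 -0.19  0.03] op 0.143 spin -0.11
90.0 [-0.0005, -0.0, 0.0]
[ 677.72834205 -171.27607546  299.41991691] [ 0.003  0.011  0.02   0.008 -0.001  0.   ]
hinge [ 677.2607221  -169.99604187  133.        ]
-60 85 [384. 189.]
-60 88 [400. 186.]
-60 90 [411. 185.]
-60 92 [421. 184.]
60 85 [327.  91.]
60 88 [341.  88.]
60 90 [350.  87.]
60 92 [360.  86.]
[array([397., 437.]), array([325., 279.])] lid edge90 [array([418., 290.]), array([333., 137.])]
```

View pics/s4.png

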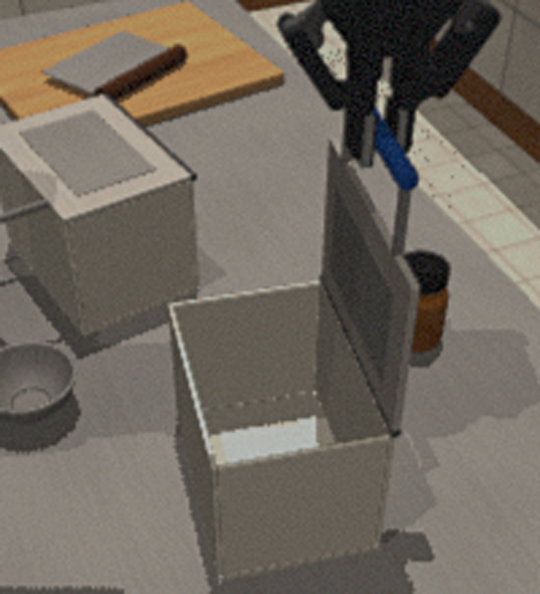

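The near end of the bar is at crop (412,183), against a predicted (411,185) for 90°. The lid is upright, so now I'll hold it.

Request:
jog_arm(
  deltas=[
    {"offset": [0,0,0],"spin": 0,"claw": 0},
    {"offset": [0,0,0],"spin": 0,"claw": 0},
    {"offset": [0,0,0],"spin": 0,"claw": 0},
    {"offset": [0,0,0],"spin": 0,"claw": 0},
    {"offset": [0,0,0],"spin": 0,"claw": 0},
    {"offset": [0,0,0],"spin": 0,"claw": 0},
    {"offset": [0,0,0],"spin": 0,"claw": 0},
    {"offset": [0,0,0],"spin": 0,"claw": 0},
  ],
)

```text
time: 9.65
ee_pos: [677.7, -171.3, 299.4]
ee_rot: [0.001, 0.769, 0.639, 0.002]
force: [1.1, 5.4, 3.6]
opening: 0.139
```

```bash
python3 arc.py 90; python3 -c "
from station import manip;s=manip.state();print(s['ee_pos'],s['qvel'].round(4))"
```

```text
9.65 phi est 90.1 rad 185.1 side 0.5 F [1.1 5.4 3.6] M [ 0.9  -0.2  -0.04] op 0.139 spin -0.11
90.0 [-0.0005, -0.0, 0.0]
[ 677.73838045 -171.28766996  299.43417482] [ 0.0018 -0.0025  0.0013  0.0009 -0.0009 -0.    ]
```

Request:
jog_arm(
  deltas=[
    {"offset": [0,0,0],"spin": 0,"claw": 0},
    {"offset": [0,0,0],"spin": 0,"claw": 0},
    {"offset": [0,0,0],"spin": 0,"claw": 0},
    {"offset": [0,0,0],"spin": 0,"claw": 0},
    {"offset": [0,0,0],"spin": 0,"claw": 0},
    {"offset": [0,0,0],"spin": 0,"claw": 0},
    {"offset": [0,0,0],"spin": 0,"claw": 0},
    {"offset": [0,0,0],"spin": 0,"claw": 0},
  ],
)

```text
time: 10.45
ee_pos: [677.7, -171.3, 299.4]
ee_rot: [0.001, 0.769, 0.639, 0.002]
force: [1.0, 3.5, 4.8]
opening: 0.15
```

Request:
jog_arm(
  deltas=[
    {"offset": [0,0,0],"spin": 0,"claw": 0},
    {"offset": [0,0,0],"spin": 0,"claw": 0},
    {"offset": [0,0,0],"spin": 0,"claw": 0},
    {"offset": [0,0,0],"spin": 0,"claw": 0},
    {"offset": [0,0,0],"spin": 0,"claw": 0},
    {"offset": [0,0,0],"spin": 0,"claw": 0},
    {"offset": [0,0,0],"spin": 0,"claw": 0},
    {"offset": [0,0,0],"spin": 0,"claw": 0},
  ],
)

```text
time: 11.25
ee_pos: [677.8, -171.3, 299.4]
ee_rot: [0.001, 0.769, 0.639, 0.002]
force: [1.0, 4.7, 3.6]
opening: 0.151
```

```bash
python3 arc.py 90; python3 - <<'E'
from station import viewer,manip;from h import *
r=viewer.read_camera("side");f=r["frame"][60:220,280:420];cv2.imwrite("pics/s5.png",cv2.resize(f,None,fx=3.5,fy=3.5,interpolation=cv2.INTER_CUBIC)[:,:,::-1])
E
```

```text
11.25 phi est 90.1 rad 185.1 side 0.5 F [1.  4.7 3.6] M [ 0.94 -0.23  0.01] op 0.151 spin -0.11
90.0 [-0.0005, -0.0, 0.0]
```

View pics/s5.png

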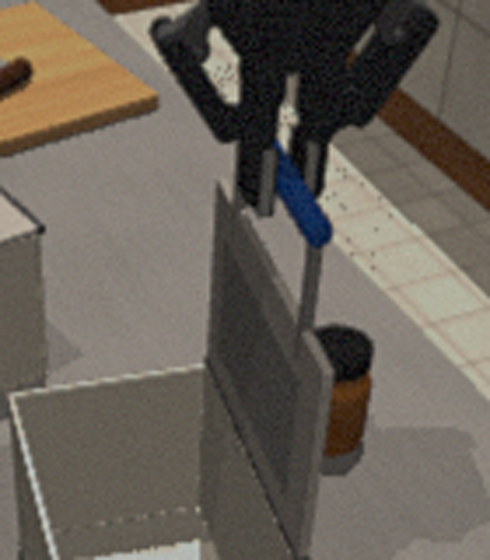

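The picture shows the lid standing upright, with the bar at (300,195) still between the fingers, and the opening is steady apart from noise. I'll hold a little longer for margin, then hand in.

Request:
jog_arm(
  deltas=[
    {"offset": [0,0,0],"spin": 0,"claw": 0},
    {"offset": [0,0,0],"spin": 0,"claw": 0},
    {"offset": [0,0,0],"spin": 0,"claw": 0},
    {"offset": [0,0,0],"spin": 0,"claw": 0},
    {"offset": [0,0,0],"spin": 0,"claw": 0},
  ],
)

```text
time: 11.8
ee_pos: [677.7, -171.3, 299.4]
ee_rot: [0.001, 0.769, 0.639, 0.002]
force: [0.4, 5.4, 3.4]
opening: 0.149
```

```bash
python3 arc.py; python3 -c "
from station import close_job;print(close_job())"
```

```text
11.8 phi est 90.1 rad 185.1 side 0.5 F [0.4 5.4 3.4] M [ 0.88 -0.21  0.06] op 0.149 spin -0.11
the job is handed in; nothing more can be done
None
```

The blue-barred lid is standing straight up and the gripper still holds its bar. I swung it up along its 185 mm arc in about 5.7 s, held it still for about 3 s and handed in at 11.8 s.

- **Angle:** the last check put the lid at about 90.1°, worked out from the tool position. In the side picture the near end of the bar was within about 1 px of where it should be at 90°. My hinge position is good to about 2 mm, so the true angle could be off by about 0.6°.
- **Grip and force:** the tool position stayed within 0.1 mm during the hold. The wrist force was about 6 N, mostly a steady sideways pull of about 5 N, probably from a slight misalignment. The opening reading wandered between 0.139 and 0.151, which I took as noise.
- **Other things:** the side pictures showed the yellow bin shut and the bowl and jar undisturbed. The bottle was outside my later crops, so I did not check it again, but the arm's path did not go near it.
- **Failed check:** a blue-bar check from the top camera failed because the arm hid the bar, so I used the side view instead.

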